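# Fasten the draw latch of an instrument case

## Task

Fasten the draw latch on top of the black case. Grip the wire loop, lay it over the keeper and draw it back under the keeper's lip until it catches, and prove the hold with a steady tug of about 15 N on the loop; then swing the lever over until it snaps flat and press it home with about 20 N for a moment, and let go. Much harder tugs or presses (30 N or more) spoil the gasket and the stop; leave the other things on the table alone.

Things in the scene. Friction and masses are not known exactly. Their poses are not given: they have to be found in the camera images.
- case: Black instrument case with aluminium edges, standing fixed on the table: 175 deep (x), 220 wide (y), 130 high (all mm). Its upper face carries the latch in the middle of its width. Origin at table height below the lever pivot. x points across the seam from the lever's half to the keeper's half, y along the hinge axes, z up. Seam 20 to 27 from the origin along +x.
- lever_pivot (a point): Pivot axis of the latch lever: mid-width, 20 above the case's top face. Axes as the case: x level towards the keeper, y along the pivot axis, z up.
- lever_end (a point): Free end of the lever, a steel plate 22 wide, 6 thick, 55 from the pivot. Swinging it with the loop hooked takes 5 to 11 N (square to the lever, 45 from the pivot) at its stiffest, near 2.3 rad; past about 2.8 rad (over centre) it pulls itself down.
- loop_bar (a point): Middle of the end bar (along y) of the wire loop: a steel bail of 6 mm wire, 46 wide outside, two side wires joined by this bar, 75.5 from the loop's hinge. Can be gripped across its 46 mm at the bar from above. Both hinges are a little stiff: parts stay where put; dragging the bar takes 2 to 4 N, and a loop not caught under the lip lifts off with the lever.
- loop_hinge (a point): Hinge of the loop on the lever, 20 from the pivot, its direction from the pivot 0.30 rad more than the lever angle.
- loop: The wire loop as a body, origin at its hinge; its x axis points along the side wires to the end bar, y along the bar. At the start it stands up in the air, leaning to the keeper, 0.1 to 1.3 rad above level. Hooked and just taut, the lever stands near 1.9 rad.
- keeper_throat (a point): Where the bar's axis lies when hooked: 14 above the case top. The steel keeper, 24 wide (y), fits between the side wires. Floor 3 below this point, reaching 23 beyond (+x); post face 3 off on the lever's side; lip overhangs to 4 beyond, its underside 6 and top 11 above this point. So: bar down beyond the lip to the floor, then back (-x) to the post. Yields 1 mm per 15 N.
- keeper: The keeper hook as a body, for its contact force; its origin lies at table height. Use keeper_throat for its place.
- bumper: Rubber stop 8 x 16, 14.4 high on the case top, 45 from the lever pivot on the -x side, on which the closed lever rests (with 3 to 8 N by itself). It hardly yields (under 0.5 mm). Press on the lever over it. Its origin is the case's.
- lever (a joint): Lever angle, rad: 0 points level at the keeper (+x), 1.57 straight up, about 3.2 closed, lying down on the rubber stop away from the keeper. Starts 0.7 to 1.3.
- lid (a joint): Swing of the keeper's half about its lower edge, rad: 0 ajar against its springy gasket (about 5 mm open at the top); it grows as the latch draws it shut, 0.01 rad is 1.3 mm at the top; latched it reads 0.012 to 0.025.
- laser_head: Bystander: aluminium block with fins, 40 x 40 x 72; origin under its centre.
- focus_gauge: Bystander: brass cylinder, 32 across, 35 high; origin under its centre.
- screwdriver: Bystander: screwdriver, 160 long, lying; origin at its underside.
- wood_blank: Bystander: small plywood block 70 x 50 x 20; origin under its centre.

How it is judged:
By the outcome, as a careful person would: the job done as asked, in the order asked, and still so for the second after the job is handed in, with the robot touching nothing.
It also fails if it takes over 64 s, if anything falls off the work surface, if the arm or the gripper's body presses on something with over 40 N, if the wrist force passes 120 N, or if a joint passes its speed limit or range.

## Robot

A 6-joint arm with a two-finger parallel gripper is mounted at the origin on the work surface. World frame = base frame: x ahead of the robot, y to its left, z up, the work surface at z = 0. Lengths are in m, angles in degrees, forces in N, time in s.
With the tool pointing down it reaches from about 0.25 to 0.725 m from the base axis. Payload 9.7 kg.
Tool frame: the origin (TCP) lies on the centre line of the jaws, within the pads' length; the fingertips stand 22 mm ahead of it and the grasp point (between the pads) lies 3 mm ahead of it; z points along the fingers, y is the direction in which the jaws open and shut (so a half turn about z gives the same grasp; the last joint's range is limited). The gripper opens to 85 mm and grips with 20 to 120 N. Pads are 22 mm wide; open, the fingers measure 114 mm over their backs; the gripper's body (76 mm by 85 mm) begins 54 mm behind the grasp point. The pads swing forward as they close: fully open they stand 13 mm farther back than shut.
Start: joints at [-72.938, 4.979, 10.078, 95.1, 0, 90], TCP at [0.161, -0.526, 0.253] pointing down, gripper open.
Joint ranges: [-179.16, 179.16], [-48.56, 103.87], [-65.8, 70.77], [-126.05, 130.52], [-82.76, 87.17], [-180, 180]. Speed limits (degrees/s): [127.2, 127.2, 147.25, 180, 180, 180].

## Interface

Orientations are given as [roll, pitch, yaw] about the fixed x, y, z axes, in that order (R = Rz(yaw) Ry(pitch) Rx(roll)).
In Python, from workcell import monitor, eyes, job gives the robot as it stands. The module is installed in compiled form; this text tells all that it offers.
- The arm moves only by the tool drive_tool, never from a script. Its argument "plan" is a list of rows, each a list of 3 entries, a list of its own where there are three numbers: the opening, from 0 (shut) to 1 (fully open), then the shift along the world's x, y, z in m, then the turn about the world's z in degrees. In form: [[gripper, [x, y, z], yaw], ...]. A call has 1 to 10 rows; each row shifts and turns the commanded pose from where the row before left it; what a row does not reach is not made up. A row lasts 1/8 s, in which the tool goes at most 62.5 mm and 10.7 degrees, less where a joint would pass 70% of its speed; a pose out of reach is approached as far as the arm can. A call is refused whole if a number of a shift passes 0.0625 or a number of a turn 10.7, either way. A call with a gripper value outside its range is refused whole. The fingers move at their own pace and stop on an object; "grip_force" is the grip in N (left out, the last holds). Time passes only in rows, so rows that do not move let the fingers close. It gives the time, the measured TCP pose, the force and the opening at its end, in the units of the state.
- monitor.get_obs(): the state, without advancing time (a new reading comes with each control period).
- eyes.camera(name): name is "scene" or "top" or "wrist"; returns (picture, depth): 384x512x3 uint8, red, green, blue; 384x512 float32, m along the optical axis (not along the pixel's ray), 0 where there is no reading.
- eyes.camera_params(name): a dict with "fx", "fy", "cx", "cy" (pixels), "extrinsics" (4x4, takes a point from world to camera coordinates); the wrist camera has in their place "mount" (4x4, takes a point from camera to tool coordinates, whose origin is the TCP and whose axes are the flange's). Camera axes: x right, y down, z forward; pixel columns grow to the right and rows downward; lengths in m; the calibration is good to about 2 mm. A picture is of the moment at which its call begins: read the wrist's pose just before it. camera_params takes no time and is no camera call.
- job.job_done(): hands the job in, once; it reports no verdict.
The state is a dict: "time": time; "q": joint angles; "qd": joint speeds; "joint_efforts": joint torques, N m; "ee_pos": TCP position; "tcp_rot": TCP orientation; "wrist_force": force on the tool from outside, world axes, zero at the start; "torque": the same for the moment, N m; "opening": finger opening in m.
Only numpy, scipy, OpenCV 4.12 (cv2) and the standard library are available. Lean on these libraries where they do the work, as an engineer would, in place of code of your own. Each camera call takes 0.05 s, during which the arm holds its last target.

## Working session

There is one attempt and no reset: what is moved stays moved. The work goes in short steps, Python scripts to look and compute and a tool call to move; the robot and the scene stay as the last step left them, time stands still between calls to the robot, and variables do not carry over. Pictures are saved under pics/ and viewed, and the job is handed in when it is done.

Besides the shell and the picture viewer there is one more tool, called after ">>>" as name(argument=value, ...), one argument or row to a line, values as JSON. drive_tool: Moves the arm, as the interface text tells. Its arguments: {"type":"object","properties":{"plan":{"type":"array","items":{"type":"array"}},"grip_force":{"type":"number"}},"required":["plan"]}

```bash
mkdir -p pics; cat > h.py <<'E'
import numpy as np, cv2
from workcell import monitor, eyes, job
def snap(n,tag):
    o=monitor.get_obs()
    p,d=eyes.camera(n)
    cv2.imwrite(f'pics/{tag}.png',p[:,:,::-1]); np.savez(f'pics/{tag}.npz',p=p,d=d,pos=o['ee_pos'],rot=o['tcp_rot'])
    return p,d
E
python3 - <<'E'
from h import *
print(monitor.get_obs())
for n in ['scene','top','wrist']:
    print(n,eyes.camera_params(n)); snap(n,n+'0')
E
```

```text
{'time': 0.0, 'q': array([-7.29345211e+01,  5.01147062e+00,  1.00340428e+01,  9.51003069e+01,
        9.87627756e-04,  9.00005132e+01]), 'qd': array([-8.32078718e-07,  2.16708268e-02, -5.66198492e-02,  9.11461713e-02,
       -5.15771518e-02, -5.12794190e-02]), 'joint_efforts': array([-1.37485171e-03, -5.20385563e+01,  4.64808011e+01,  1.61876151e-02,
       -9.97451662e-05,  1.99488460e-05]), 'ee_pos': array([ 0.16134894, -0.52558408,  0.25257582]), 'tcp_rot': array([-1.79922265e+02, -9.86930548e-04,  1.70649643e+01]), 'wrist_force': array([ 0.53313835,  0.33600867, -0.78660564]), 'torque': array([-0.03637683,  0.03129552, -0.01184691]), 'opening': 0.08574047146319207}
scene {'fx': 426.7268905881072, 'fy': 426.7268905881072, 'cx': 258.4176234198594, 'cy': 193.6502212616604, 'extrinsics': array([[ 0.82752882,  0.56129695,  0.01190755, -0.39526036],
       [ 0.40100618, -0.57609967, -0.71225222, -0.1419151 ],
       [-0.39292506,  0.59418424, -0.70182262,  1.40821001],
       [ 0.        ,  0.        ,  0.        ,  1.        ]])}
top {'fx': 419.7429193091314, 'fy': 419.7429193091314, 'cx': 258.1205515156474, 'cy': 193.2564259879359, 'extrinsics': array([[ 0.01759293, -0.99982251,  0.0067402 , -0.00571936],
       [-0.98023302, -0.0185761 , -0.19697248,  0.4999691 ],
       [ 0.19706273, -0.00314164, -0.98038585,  1.29363645],
       [ 0.        ,  0.        ,  0.        ,  1.        ]])}
wrist {'fx': 313.05272060385647, 'fy': 313.05272060385647, 'cx': 257.41782977472985, 'cy': 190.76124064712354, 'mount': array([[ 1.02415979e-03, -9.62783198e-01, -2.70272945e-01,
         6.86448732e-02],
       [ 9.99999153e-01,  1.20322671e-03, -4.96858969e-04,
         1.85375483e-03],
       [ 8.03567093e-04, -2.70272207e-01,  9.62783614e-01,
        -1.19476076e-01],
       [ 0.00000000e+00,  0.00000000e+00,  0.00000000e+00,
         1.00000000e+00]])}
```

View pics/scene0.png

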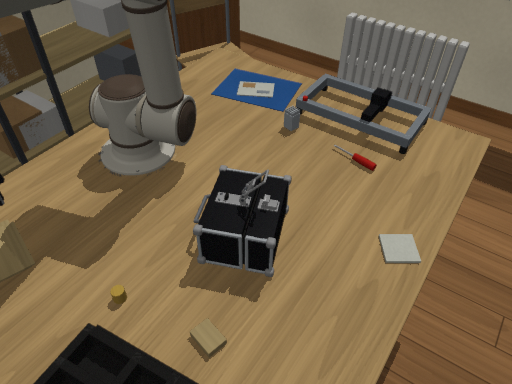

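View pics/top0.png

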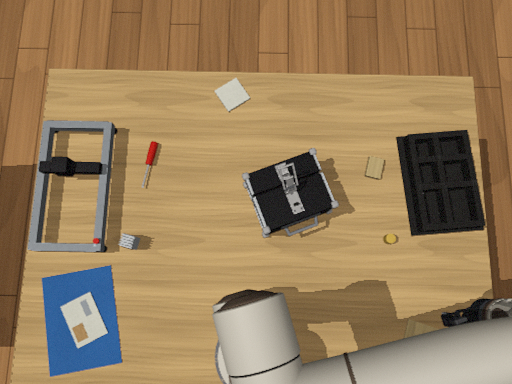

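View pics/wrist0.png

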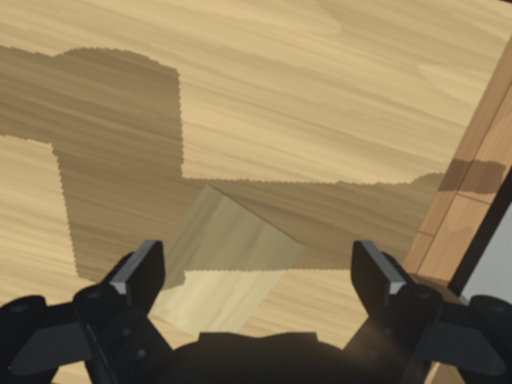

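The case sits ahead of the robot with the keeper's half farther out (top px ~(290,192), keeper near (287,170), lever plate near (293,205)). I'll enlarge the latch views.

```bash
cat >> h.py <<'E'
def cast(n,u,v,z):
    c=eyes.camera_params(n);E=c['extrinsics'];R=E[:3,:3];t=E[:3,3]
    d=R.T@np.array([(u-c['cx'])/c['fx'],(v-c['cy'])/c['fy'],1]);o=-R.T@t
    return o+d*(z-o[2])/d[2]
def pt(n,u,v,dep):
    c=eyes.camera_params(n);E=c['extrinsics'];R=E[:3,:3];t=E[:3,3]
    return R.T@(dep*np.array([(u-c['cx'])/c['fx'],(v-c['cy'])/c['fy'],1])-t)
def crop(tag,x0,y0,w,h,s):
    im=cv2.imread(f'pics/{tag}.png')[y0:y0+h,x0:x0+w]
    cv2.imwrite(f'pics/{tag}_c.png',cv2.resize(im,None,fx=s,fy=s,interpolation=cv2.INTER_CUBIC))
E
python3 - <<'E'
from h import *
crop('top0',240,145,100,95,6); crop('scene0',190,160,110,115,5)
E
```

```text
(no output)
```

View pics/top0_c.png

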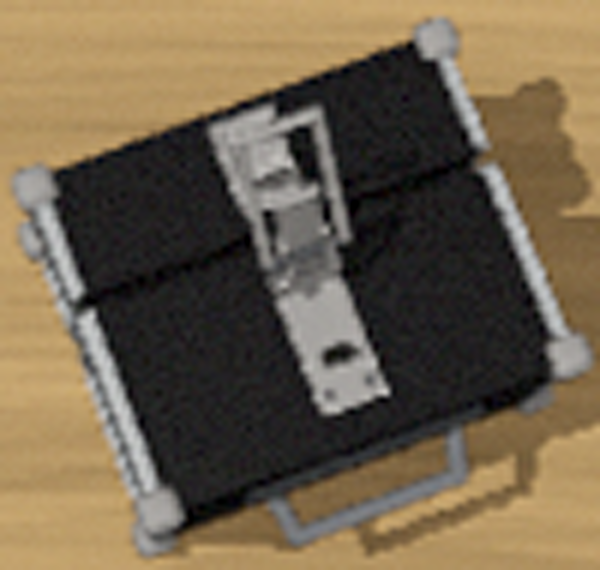

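View pics/scene0_c.png

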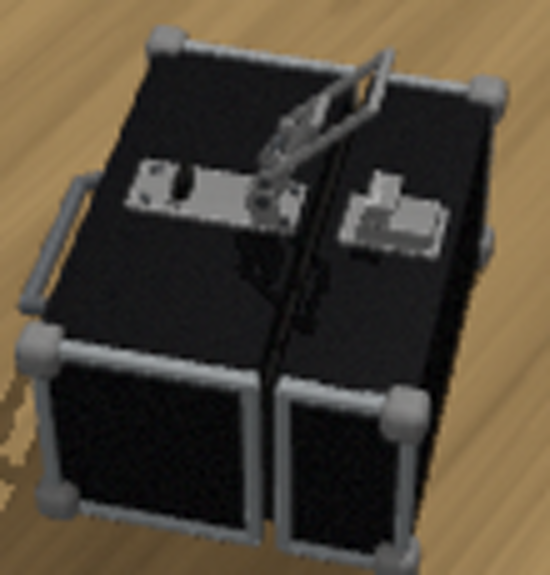

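```bash
python3 - <<'E'
from h import *
P=[cast('top',240+x/6,145+y/6,.128)for x,y in[(35,185),(437,40),(160,510),(570,352)]]
for p in P:print(p)
print(np.mean(P,0)); 
e=P[0]-P[1];print('y dir',e,np.degrees(np.arctan2(-e[0],e[1])));e=P[2]-P[3];print(np.degrees(np.arctan2(-e[0],e[1])))
f=np.load('pics/top0.npz')['d']
for (x,y) in [(322,115),(345,240),(235,145),(265,260),(290,280)]:
    u,v=240+x/6,145+y/6;print(x,y,f[int(v),int(u)],pt('top',u,v,f[int(v),int(u)]))
g=np.load('pics/scene0.npz')['d']
for (x,y) in [(385,60),(375,95),(265,205),(290,185),(410,225),(385,185)]:
    u,v=190+x/5,160+y/5;print(x,y,pt('scene',u,v,g[int(v),int(u)]))
E
```

```text
[0.53748235 0.04189881 0.128     ]
[ 0.61784174 -0.16221856  0.128     ]
[ 0.3738712  -0.02356877  0.128     ]
[ 0.45678879 -0.22743476  0.128     ]
[ 0.49649602 -0.09283082  0.128     ]
y dir [-0.08035939  0.20411737  0.        ] 21.48916547903983
22.13285415468386
322 115 1.1842862 [ 0.55085551 -0.09483669  0.2225667 ]
345 240 1.2239074 [ 0.50206455 -0.11056877  0.17239608]
235 145 1.1795211 [ 0.53509603 -0.05394612  0.22412842]
265 260 1.2204846 [ 0.49113562 -0.07165587  0.17356582]
290 280 1.2303597 [ 0.4838432  -0.08469016  0.16206915]
385 60 [ 0.54194594 -0.06393946  0.22859774]
375 95 [ 0.55136048 -0.08660908  0.22845341]
265 205 [ 0.50105475 -0.10506167  0.14246459]
290 185 [ 0.49654375 -0.07741241  0.13107673]
410 225 [ 0.5659958  -0.07408252  0.1403762 ]
385 185 [ 0.54881545 -0.07093027  0.15563716]
```

Case yaw ≈ 21.8°, bar around (0.545, -0.076, 0.226). Move the wrist camera over it.

>>> drive_tool(
  plan=[
    [1,[0.032,0.0425,0.009],0.47],
    [1,[0.032,0.0425,0.009],0.47],
    [1,[0.032,0.0425,0.009],0.47],
    [1,[0.032,0.0425,0.009],0.47],
    [1,[0.032,0.0425,0.009],0.47],
    [1,[0.032,0.0425,0.009],0.47],
    [1,[0.032,0.0425,0.009],0.47],
    [1,[0.032,0.0425,0.009],0.47],
    [1,[0.032,0.0425,0.009],0.47],
    [1,[0.032,0.0425,0.009],0.47],
  ],
)

```text
time: 1.4
ee_pos: [0.4822, -0.0991, 0.3435]
tcp_rot: [180.0, -0.0, 21.8]
wrist_force: [1.0, -1.8, -1.0]
opening: 0.0856
```

>>> drive_tool(
  plan=[
    [1,[0,0,0],0],
    [1,[0,0,0],0],
  ],
)

```text
time: 1.65
ee_pos: [0.4812, -0.1008, 0.3429]
tcp_rot: [-180.0, 0.0, 21.8]
wrist_force: [-0.5, -0.1, 0.1]
opening: 0.0852
```

```bash
python3 - <<'E'
from h import *
print(monitor.get_obs()['ee_pos'],monitor.get_obs()['tcp_rot'])
snap('wrist','w1'); im=cv2.imread('pics/w1.png'); cv2.imwrite('pics/w1_c.png',cv2.resize(im,(768,576)))
E
```

```text
[ 0.48124345 -0.10080701  0.34293774] [-1.79985406e+02  4.59409034e-02  2.18019452e+01]
```

View pics/w1_c.png

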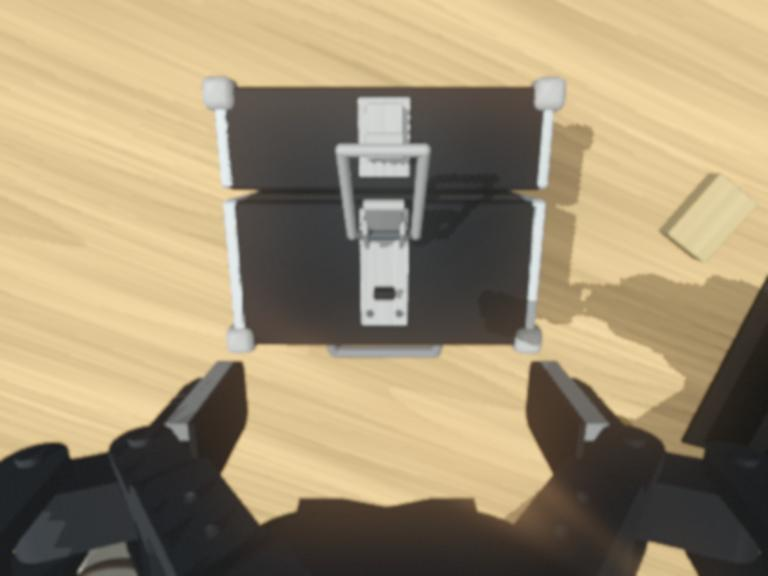

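The wrist view is square to the case: bar at ~(384,148), keeper base (384,137), lever base plate (384,285) in the enlarged picture. Zooming in and measuring.

```bash
cat >> h.py <<'E'
from scipy.spatial.transform import Rotation as Ro
def wT(tag):
    f=np.load(f'pics/{tag}.npz');M=eyes.camera_params('wrist')['mount']
    T=np.eye(4);T[:3,:3]=Ro.from_euler('xyz',f['rot'],degrees=True).as_matrix();T[:3,3]=f['pos']
    return T@M,f
def wpt(tag,u,v,z=None):
    T,f=wT(tag);c=eyes.camera_params('wrist')
    d=T[:3,:3]@np.array([(u-c['cx'])/c['fx'],(v-c['cy'])/c['fy'],1]);o=T[:3,3]
    s=(z-o[2])/d[2] if z is not None else f['d'][int(round(v)),int(round(u))]
    return o+d*s
yaw=np.radians(21.8); C=np.array([[np.cos(yaw),np.sin(yaw),0],[-np.sin(yaw),np.cos(yaw),0],[0,0,1]]) # world->case axes
E
python3 - <<'E'
from h import *
crop('w1',215,55,85,170,1);im=cv2.imread('pics/w1.png')[55:225,205:310];cv2.imwrite('pics/w1_d.png',cv2.resize(im,None,fx=3.5*1,fy=3.5,interpolation=cv2.INTER_CUBIC))
T,f=wT('w1');c=eyes.camera_params('wrist')
v,u=np.mgrid[50:245,130:390];d=f['d'][50:245,130:390]
P=(np.stack([(u-c['cx'])/c['fx']*d,(v-c['cy'])/c['fy']*d,d],-1)@T[:3,:3].T+T[:3,3])@C.T
# corners at top plane
for n,uv in dict(faredge=(256,58),seamfar=(200,125),nearedge=(256,229),left=(160,180),right=(358,180)).items():
    print(n,C@wpt('w1',*uv,z=.13))
col=P[:,256-130]
for i in range(0,195,3): print(i+50,col[i].round(4), P[i,231-130].round(4),P[i,281-130].round(4))
E
```

```text
faredge [ 0.52031086 -0.27241017  0.13      ]
seamfar [ 0.45549264 -0.21407199  0.13      ]
nearedge [ 0.33904164 -0.27237952  0.13      ]
left [ 0.39648923 -0.16748575  0.13      ]
right [ 0.39677577 -0.38377026  0.13      ]
50 [ 0.5471 -0.2717 -0.0007] [ 0.5472 -0.2375 -0.0017] [ 0.5472 -0.3058 -0.0014]
53 [ 0.5434 -0.2717 -0.0013] [ 5.431e-01 -2.376e-01  2.000e-04] [ 0.5435 -0.306  -0.0018]
56 [ 0.5396 -0.2717 -0.0018] [ 0.5397 -0.2373 -0.0026] [ 0.5398 -0.3061 -0.0026]
59 [ 0.5196 -0.2724  0.1283] [ 0.5197 -0.2475  0.1272] [ 0.5197 -0.2972  0.1274]
62 [ 0.5169 -0.2724  0.1276] [ 0.5168 -0.2475  0.128 ] [ 0.5168 -0.2972  0.1288]
65 [ 0.514  -0.2724  0.1291] [ 0.5139 -0.2476  0.1293] [ 0.5142 -0.2973  0.1276]
68 [ 0.511  -0.2724  0.1307] [ 0.5112 -0.2475  0.1285] [ 0.5114 -0.2974  0.1274]
71 [ 0.5075 -0.2725  0.1391] [ 0.5084 -0.2474  0.1283] [ 0.5084 -0.2973  0.1293]
74 [ 0.5047 -0.2725  0.14  ] [ 0.5055 -0.2474  0.1293] [ 0.5056 -0.2975  0.1285]
77 [ 0.5019 -0.2725  0.1407] [ 0.5028 -0.2472  0.128 ] [ 0.5028 -0.2975  0.1286]
80 [ 0.4992 -0.2725  0.1401] [ 0.4999 -0.2473  0.1292] 
[... 3747 characters left out ...]
8 -0.244   0.1284] [ 0.3523 -0.3007  0.1294]
221 [ 0.348  -0.2724  0.1279] [ 0.3484 -0.244   0.1291] [ 0.3485 -0.3008  0.1291]
224 [ 0.3454 -0.2724  0.1305] [ 0.3446 -0.2438  0.1286] [ 0.3448 -0.3009  0.1289]
227 [ 0.3407 -0.2724  0.1281] [ 0.3412 -0.2438  0.1295] [ 0.3406 -0.3011  0.1277]
230 [ 0.2822 -0.2717 -0.0018] [ 0.2823 -0.2318 -0.0014] [ 0.2826 -0.3115 -0.001 ]
233 [ 0.3113 -0.2721  0.0773] [ 0.3115 -0.2389  0.078 ] [ 0.3118 -0.3052  0.0783]
236 [ 0.3079 -0.2721  0.0794] [ 0.3083 -0.2391  0.0803] [ 0.3075 -0.3053  0.0784]
239 [ 0.2667 -0.2716 -0.0016] [ 0.2666 -0.2314 -0.0016] [ 0.2666 -0.3119 -0.002 ]
242 [ 0.262  -0.2717 -0.0003] [ 0.2614 -0.2313 -0.0015] [ 0.262  -0.3119 -0.0006]
```

View pics/w1_d.png

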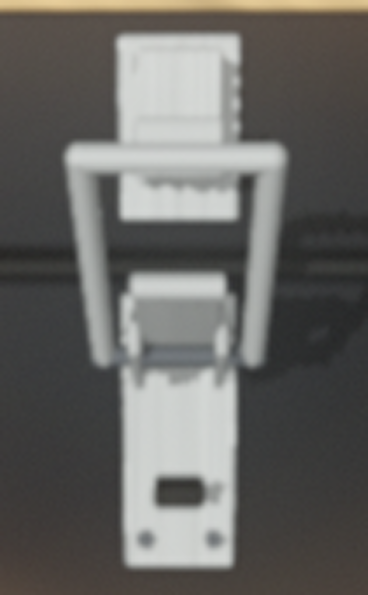

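```bash
python3 - <<'E'
from h import *
M=eyes.camera_params('wrist')['mount'];c=eyes.camera_params('wrist');f=np.load('pics/w1.npz')['d']
v,u=np.mgrid[230:384,0:512];d=f[230:384]
P=np.stack([(u-c['cx'])/c['fx']*d,(v-c['cy'])/c['fy']*d,d],-1)@M[:3,:3].T+M[:3,3]
m=(d>0)&(P[...,2]<.06)
Q=P[m]
print('max z tool',np.percentile(Q[:,2],[50,95,99,99.9]))
for s in(1,-1):
    q=Q[(Q[:,1]*s>.02)]; k=q[:,2]>q[:,2].max()-.006; print(s,q[k].min(0),q[k].max(0))
E
```

```text
max z tool [-0.05023599 -0.00811808  0.00424486  0.00917863]
1 [-0.01089776  0.04394184  0.00469557] [0.01166448 0.05085244 0.01066896]
-1 [-0.01091783 -0.04738371  0.00452232] [ 0.01162233 -0.04042664  0.01048973]
```

Bar at case-frame (0.480, -0.271, 0.2265), throat ≈ (0.487, 0.144), pivot ≈ (0.4265, 0.150); the geometry checks out against the given sizes (75.5, 20, 11, 23 mm). Going to the bar.

>>> drive_tool(
  plan=[
    [1,[0.0325,0.0138,-0.01],0],
    [1,[0.0325,0.0138,-0.02],0],
    [1,[0,0,-0.03],0],
    [1,[0,0,-0.03],0],
    [1,[0,0,-0.0174],0],
    [1,[0,0,0],0],
  ],
)

```text
time: 2.45
ee_pos: [0.5452, -0.0743, 0.2348]
tcp_rot: [-179.9, 0.1, 21.6]
wrist_force: [0.1, -0.1, -0.4]
opening: 0.0855
```

```bash
python3 - <<'E'
from h import *
snap('wrist','w2'); im=cv2.imread('pics/w2.png'); cv2.imwrite('pics/w2_c.png',cv2.resize(im,(768,576)))
snap('scene','s2');crop('s2',190,130,130,120,5)
E
```

```text
(no output)
```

View pics/w2_c.png

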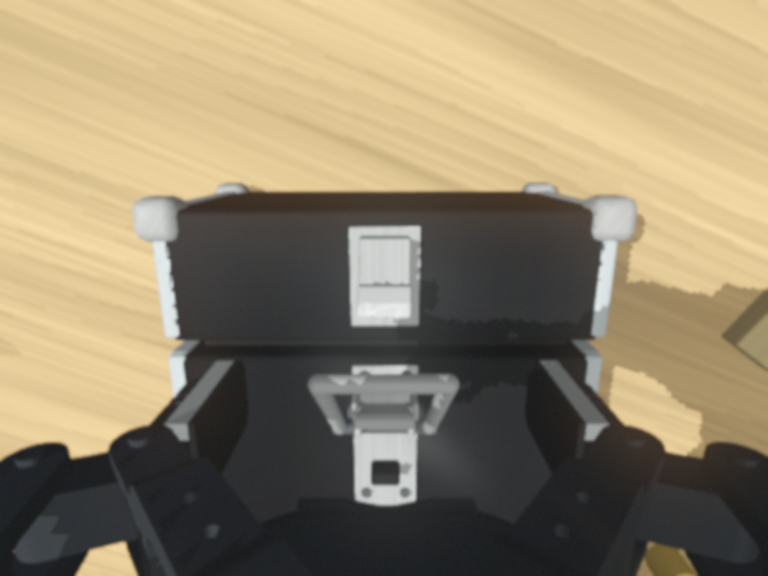

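View pics/s2_c.png

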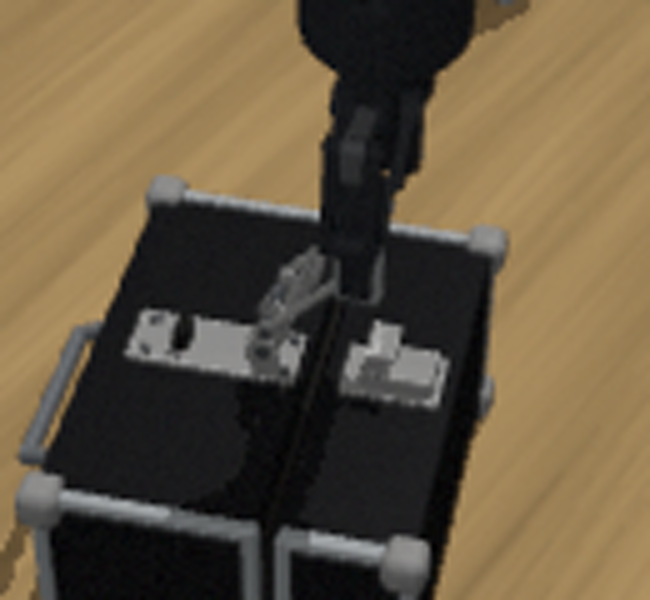

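```bash
python3 - <<'E'
from h import *
M=eyes.camera_params('wrist')['mount'];c=eyes.camera_params('wrist');f=np.load('pics/w2.npz')['d']
v,u=np.mgrid[0:384,0:512];d=f
P=np.stack([(u-c['cx'])/c['fx']*d,(v-c['cy'])/c['fy']*d,d],-1)@M[:3,:3].T+M[:3,3]
for r in (252,254,256,258,260,262):
    m=(P[r,:,2]<.03)&(d[r]>0); us=np.where(m)[0]; 
    s=np.split(us,np.where(np.diff(us)>2)[0]+1)
    print(r,[(a[0],a[-1],P[r,a[0]].round(4),P[r,a[-1]].round(4)) for a in s if len(a)>2])
E
```

```text
252 [(np.int64(130), np.int64(163), array([ 0.0071, -0.0526,  0.0021]), array([ 0.0032, -0.0411,  0.01  ])), (np.int64(206), np.int64(304), array([ 0.0027, -0.0217,  0.0111]), array([0.0035, 0.0229, 0.0095])), (np.int64(352), np.int64(385), array([0.0037, 0.0446, 0.0093]), array([0.0074, 0.0562, 0.0019]))]
254 [(np.int64(126), np.int64(163), array([ 0.0072, -0.0535,  0.0002]), array([ 0.0028, -0.0408,  0.0089])), (np.int64(205), np.int64(305), array([ 0.0021, -0.0221,  0.0101]), array([0.003 , 0.0232, 0.0085])), (np.int64(352), np.int64(389), array([0.0025, 0.0448, 0.0096]), array([0.0071, 0.0574, 0.0007]))]
256 [(np.int64(123), np.int64(163), array([ 0.0073, -0.0539, -0.0018]), array([ 0.002 , -0.0408,  0.0085])), (np.int64(205), np.int64(305), array([ 0.0021, -0.0218,  0.0083]), array([0.002 , 0.0233, 0.0087])), (np.int64(352), np.int64(392), array([0.0013, 0.045 , 0.01  ]), array([ 0.0071,  0.0579, -0.0012]))]
258 [(np.int64(121), np.int64(164), array([ 0.0074, -0.0539, -0.0037]), array([ 0.0002, -0.0409,  0.01  ])), (np.int64(206), np.int64(305), array([ 0.0011, -0.0214,  0.0084]
[... 175 characters left out ...]
rray([ 0.0071, -0.0543, -0.0049]), array([-0.0005, -0.0408,  0.0094])), (np.int64(207), np.int64(304), array([ 0.0002, -0.0209,  0.008 ]), array([-0.0002,  0.023 ,  0.009 ])), (np.int64(351), np.int64(396), array([-0.0007,  0.0447,  0.01  ]), array([ 0.0076,  0.0577, -0.0054]))]
262 [(np.int64(117), np.int64(164), array([ 0.0069, -0.0546, -0.0061]), array([-0.0015, -0.0409,  0.0094])), (np.int64(208), np.int64(284), array([-0.0026, -0.0211,  0.0114]), array([-0.0005,  0.0138,  0.0076])), (np.int64(290), np.int64(303), array([-0.0071,  0.0179,  0.0199]), array([-0.0027,  0.023 ,  0.0117])), (np.int64(351), np.int64(398), array([-0.0014,  0.0445,  0.0093]), array([ 0.0068,  0.0585, -0.0056]))]
```

Bar sits centred within ~1 mm between the jaws at the right depth. Correct and close.

>>> drive_tool(
  plan=[
    [1,[0.0005,0.0015,0],0],
    [0.3,[0,0,0],0],
    [0.3,[0,0,0],0],
    [0.3,[0,0,0],0],
    [0.3,[0,0,0],0],
  ],
  grip_force=60,
)

```text
time: 3.18
ee_pos: [0.5473, -0.0718, 0.2363]
tcp_rot: [179.9, -0.1, 21.8]
wrist_force: [3.5, -2.4, 2.7]
opening: 0.0426
```

```bash
python3 - <<'E'
from h import *
print(monitor.get_obs()['opening'],monitor.get_obs()['wrist_force'])
snap('wrist','w3'); im=cv2.imread('pics/w3.png'); cv2.imwrite('pics/w3_c.png',cv2.resize(im,(768,576)))
E
```

```text
0.04264073832842827 [ 3.51089727 -2.42944524  2.69773002]
```

View pics/w3_c.png

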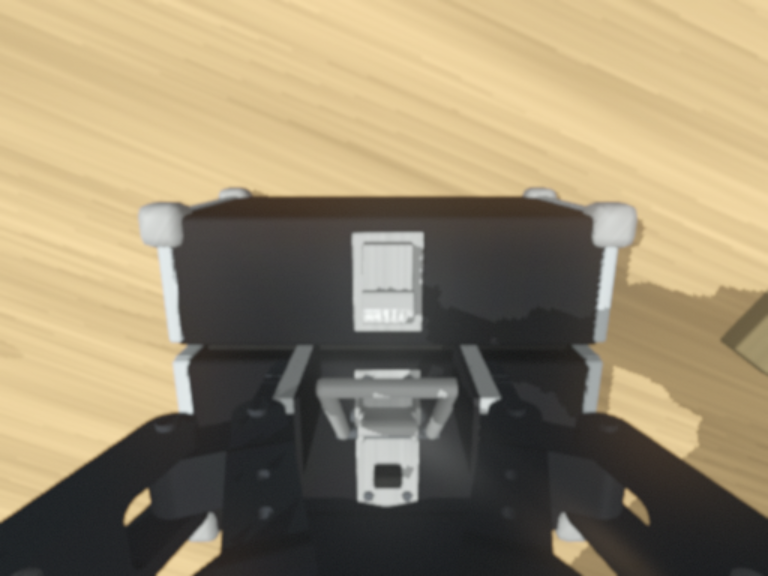

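>>> drive_tool(
  plan=[
    [0.3,[0,0,0],0],
    [0.3,[0,0,0],0],
  ],
)

```text
time: 3.48
ee_pos: [0.5473, -0.0718, 0.2363]
tcp_rot: [180.0, -0.1, 21.8]
wrist_force: [5.5, -3.0, 4.4]
opening: 0.0426
```

```bash
python3 - <<'E'
from h import *
M=eyes.camera_params('wrist')['mount'];c=eyes.camera_params('wrist');f=np.load('pics/w3.npz')['d']
v,u=np.mgrid[0:384,0:512];d=f
P=np.stack([(u-c['cx'])/c['fx']*d,(v-c['cy'])/c['fy']*d,d],-1)@M[:3,:3].T+M[:3,3]
for r in (240,248,252,256,258,260,262,264,268):
    m=(P[r,:,2]<.04)&(d[r]>0); us=np.where(m)[0]; 
    s=np.split(us,np.where((np.diff(us)>2)|(np.abs(np.diff(P[r,us,2]))>.004))[0]+1)
    print(r,[(int(a[0]),int(a[-1]),P[r,a[0]].round(4).tolist(),P[r,a[-1]].round(4).tolist()) for a in s if len(a)>2])
E
```

```text
240 [(187, 192, [0.0075, -0.0307, 0.0135], [0.0068, -0.0287, 0.015]), (193, 213, [0.0111, -0.0261, 0.0056], [0.005, -0.0195, 0.019]), (307, 322, [0.0111, 0.0234, 0.0059], [0.0111, 0.0299, 0.0059]), (323, 328, [0.0069, 0.0324, 0.015], [0.0074, 0.0345, 0.014])]
248 [(178, 189, [0.0069, -0.0332, 0.0065], [0.0073, -0.0281, 0.0057]), (190, 213, [0.0111, -0.0258, -0.0022], [0.0016, -0.0194, 0.0174]), (303, 325, [0.0027, 0.0233, 0.0152], [0.0112, 0.0296, -0.0021]), (326, 337, [0.0073, 0.0319, 0.0058], [0.0076, 0.0366, 0.0053])]
252 [(176, 187, [0.0071, -0.033, 0.0022], [0.0071, -0.0283, 0.0023]), (188, 327, [0.0111, -0.0259, -0.0057], [0.0114, 0.0295, -0.006]), (328, 339, [0.0073, 0.0319, 0.002], [0.0073, 0.0366, 0.0021])]
256 [(174, 185, [0.0074, -0.0327, -0.0019], [0.007, -0.0284, -0.0011]), (186, 329, [0.0112, -0.0259, -0.0092], [0.0108, 0.0299, -0.0083]), (330, 341, [0.0071, 0.0321, -0.0012], [0.0071, 0.0367, -0.0012])]
258 [(173, 184, [0.007, -0.0329, -0.0029], [0.0068, -0.0285, -0.0025]), (185, 330, [0.0111, -0.026, -0.0106], [0.0113, 0.0297, -0.0108]), (331, 342, [0.0073, 0.032, -0.0
[... 285 characters left out ...]
0074, -0.0282, -0.0071]), (183, 332, [0.0109, -0.0261, -0.0134], [0.0109, 0.0299, -0.0133]), (333, 345, [0.0077, 0.0319, -0.0073], [0.0071, 0.037, -0.0063])]
264 [(169, 181, [0.0071, -0.0331, -0.0081], [0.0073, -0.0283, -0.0084]), (182, 333, [0.0111, -0.026, -0.0154], [0.0112, 0.0298, -0.0153]), (334, 346, [0.0072, 0.0321, -0.0081], [0.0073, 0.0368, -0.0083])]
268 [(162, 188, [0.0121, -0.032, -0.0201], [0.0121, -0.0228, -0.0201]), (189, 207, [0.0097, -0.0234, -0.0158], [0.0013, -0.0195, -0.001]), (208, 226, [-0.0012, -0.0198, 0.0035], [-0.0145, -0.0146, 0.027]), (292, 326, [-0.0125, 0.0194, 0.0234], [0.0097, 0.0272, -0.0157]), (327, 353, [0.0125, 0.0263, -0.0207], [0.0124, 0.0356, -0.0203])]
```

Both pads bear on the bar (gap ≈ bar width), tips ~8 mm below it. Swing the loop down along its arc.

>>> drive_tool(
  plan=[
    [0.3,[0.005,0.002,-0.0065],0],
    [0.3,[0.005,0.002,-0.0065],0],
    [0.3,[0.0033,0.0013,-0.0066],0],
    [0.3,[0.0033,0.0013,-0.0066],0],
    [0.3,[0.0021,0.0008,-0.0072],0],
    [0.3,[0.0021,0.0008,-0.0072],0],
    [0.3,[0,0,0],0],
  ],
)

```text
time: 4.35
ee_pos: [0.5678, -0.0636, 0.1948]
tcp_rot: [180.0, 0.0, 21.8]
wrist_force: [2.8, -2.3, 2.1]
opening: 0.0426
```

```bash
python3 - <<'E'
from h import *
snap('wrist','w4'); im=cv2.imread('pics/w4.png'); cv2.imwrite('pics/w4_c.png',cv2.resize(im,(768,576)))
snap('scene','s4');crop('s4',190,130,130,120,5)
E
```

```text
(no output)
```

View pics/w4_c.png

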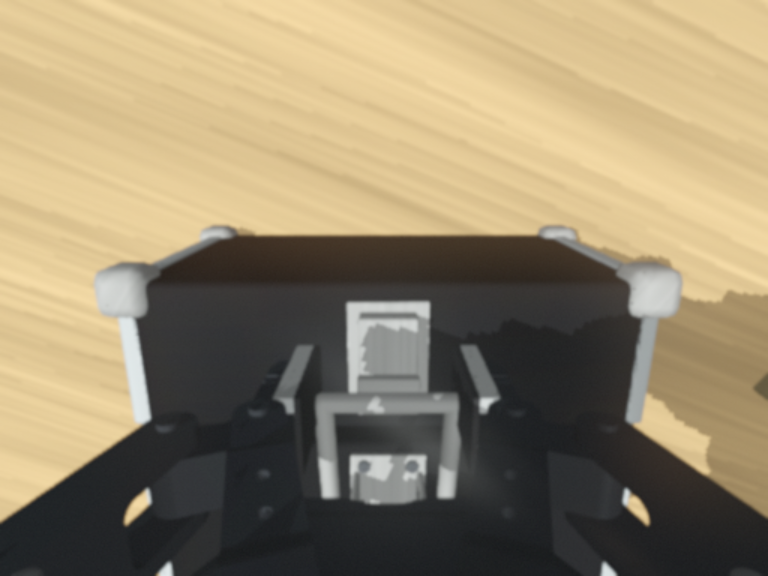

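View pics/s4_c.png

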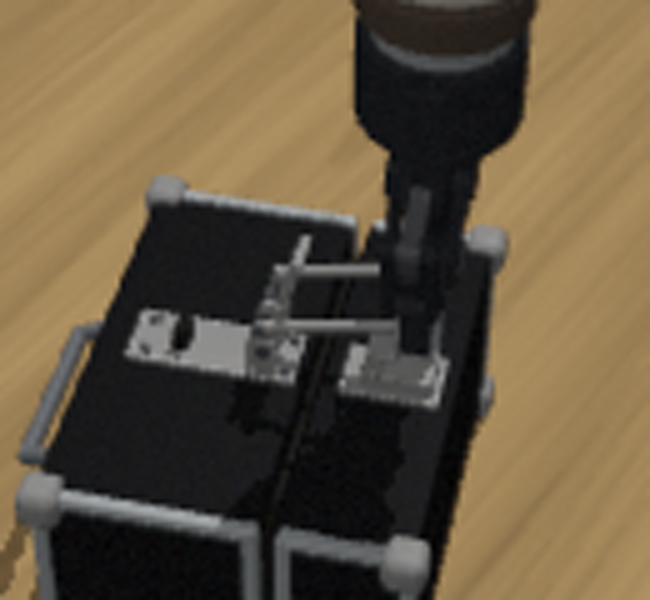

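>>> drive_tool(
  plan=[
    [0.3,[0.0007,0.0003,-0.0075],0],
    [0.3,[0.0007,0.0003,-0.0075],0],
    [0.3,[-0.0005,-0.0002,-0.0065],0],
    [0.3,[-0.0005,-0.0002,-0.0065],0],
    [0.3,[-0.001,-0.0004,-0.005],0],
    [0.3,[-0.001,-0.0004,-0.004],0],
    [0.3,[0,0,0],0],
  ],
)

```text
time: 5.32
ee_pos: [0.5658, -0.0643, 0.1572]
tcp_rot: [-180.0, 0.1, 21.8]
wrist_force: [4.0, -3.1, 1.7]
opening: 0.0426
```

```bash
python3 - <<'E'
from h import *
print(monitor.get_obs()['wrist_force'])
snap('wrist','w5'); im=cv2.imread('pics/w5.png'); cv2.imwrite('pics/w5_c.png',cv2.resize(im,(768,576)))
snap('scene','s5');crop('s5',190,130,130,120,5)
M=eyes.camera_params('wrist')['mount'];c=eyes.camera_params('wrist');f=np.load('pics/w5.npz')['d']
T,_=wT('w5')
for v in range(225,290,3):
    print(v,[ (C@wpt('w5',u,v)).round(4).tolist() for u in (225,258,285)])
E
```

```text
[ 3.95211017 -3.06424179  1.73253053]
225 [[0.5109, -0.2553, 0.1301], [0.5114, -0.2719, 0.1312], [0.5112, -0.2854, 0.1308]]
228 [[0.5085, -0.2551, 0.1282], [0.51, -0.2719, 0.1319], [0.5101, -0.2853, 0.1321]]
231 [[0.5066, -0.255, 0.1277], [0.5097, -0.2719, 0.1348], [0.5075, -0.2856, 0.1297]]
234 [[0.5055, -0.2551, 0.1289], [0.5099, -0.2719, 0.1389], [0.5062, -0.2855, 0.1304]]
237 [[0.5039, -0.255, 0.1292], [0.5081, -0.2719, 0.1384], [0.5044, -0.2856, 0.13]]
240 [[0.5019, -0.2549, 0.1284], [0.5068, -0.2719, 0.139], [0.503, -0.2856, 0.1308]]
243 [[0.5, -0.2548, 0.1279], [0.5057, -0.2719, 0.1399], [0.5011, -0.2857, 0.1301]]
246 [[0.499, -0.2549, 0.1293], [0.5701, -0.2718, 0.2766], [0.4996, -0.2857, 0.1305]]
249 [[0.4972, -0.2548, 0.129], [0.5025, -0.2719, 0.1398], [0.4984, -0.2856, 0.1314]]
252 [[0.496, -0.2549, 0.1302], [0.5012, -0.2719, 0.1404], [0.4964, -0.2857, 0.1308]]
255 [[0.4935, -0.2547, 0.1286], [0.4998, -0.2719, 0.1407], [0.4946, -0.2858, 0.1306]]
258 [[0.492, -0.2547, 0.129], [0.4976, -0.2719, 0.1396], [0.493, -0.2858, 0.1309]]
261 [[0.4899, -0.2546, 0.1282], [0.4962, -0.2719, 0.14], [0.4918, -0.2858, 0.1317]]
264 [[0.4883, -0.2546, 0.1287], [0.4949, -0.2719, 0.1405], [0.4895, -0.2859, 0.1307]]
267 [[0.487, -0.2546, 0.1294], [0.4927, -0.2719, 0.1396], [0.4878, -0.2859, 0.1308]]
270 [[0.4848, -0.2545, 0.1286], [0.491, -0.2719, 0.1394], [0.4862, -0.286, 0.1311]]
273 [[0.4986, -0.2575, 0.1551], [0.4983, -0.2719, 0.1545], [0.4987, -0.2836, 0.1553]]
276 [[0.4979, -0.2576, 0.1565], [0.4972, -0.2719, 0.1553], [0.4973, -0.2837, 0.1554]]
279 [[0.4965, -0.2576, 0.1564], [0.4969, -0.2719, 0.1571], [0.4966, -0.2836, 0.1567]]
282 [[0.4951, -0.2576, 0.1567], [0.4952, -0.2719, 0.1567], [0.4956, -0.2835, 0.1574]]
285 [[0.4752, -0.2541, 0.1278], [0.4915, -0.2719, 0.1533], [0.4907, -0.2841, 0.152]]
288 [[0.4747, -0.2543, 0.1297], [0.4899, -0.2719, 0.1532], [0.4904, -0.2839, 0.154]]
```

View pics/w5_c.png

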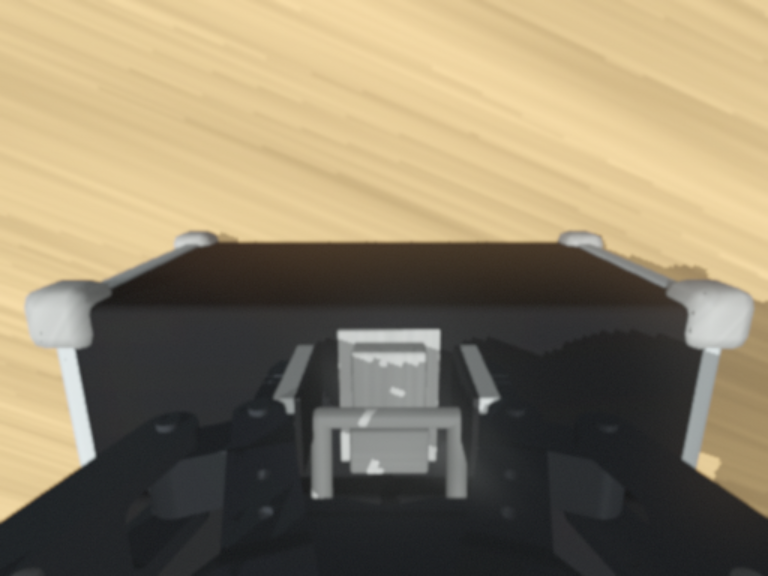

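View pics/s5_c.png

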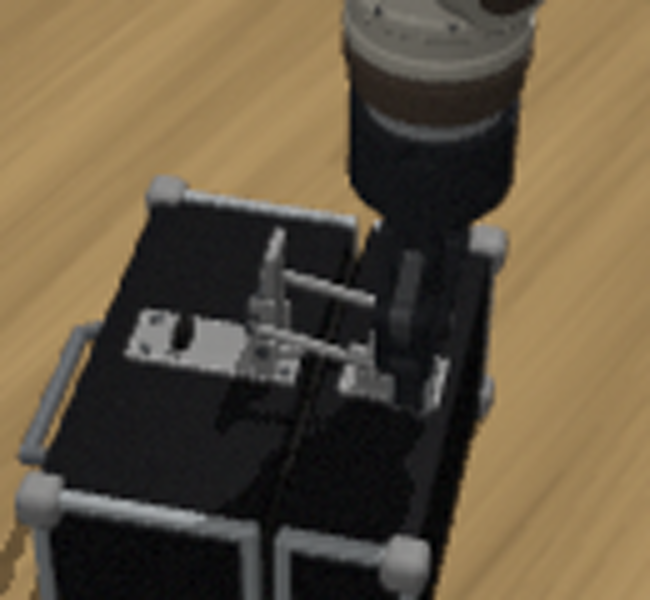

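The bar slipped about 8 mm up in the pads (bar now ≈ (0.496, 0.1545), just past the lip). Release, regrip nearer the tips and harder.

>>> drive_tool(
  plan=[
    [0.8,[0,0,0],0],
    [0.8,[0,0,0],0],
    [0.8,[0,0,0],0],
    [0.8,[-0.0037,-0.0015,0.007],0],
    [0.8,[0,0,0],0],
  ],
)

```text
time: 6.05
ee_pos: [0.5624, -0.0657, 0.1662]
tcp_rot: [180.0, -0.1, 21.8]
wrist_force: [0.1, 0.2, -0.1]
opening: 0.0683
```

```bash
python3 - <<'E'
from h import *
snap('wrist','w6'); im=cv2.imread('pics/w6.png'); cv2.imwrite('pics/w6_c.png',cv2.resize(im,(768,576)))
print(monitor.get_obs()['wrist_force'])
for v in range(264,300,2):
    print(v,[ (C@wpt('w6',u,v)).round(4).tolist() for u in (225,258,285)])
E
```

```text
[ 0.5706766  -0.60201318 -0.15493134]
264 [[0.4961, -0.257, 0.1582], [0.4955, -0.272, 0.1571], [0.4959, -0.2842, 0.1578]]
266 [[0.4938, -0.2567, 0.1559], [0.4946, -0.272, 0.1573], [0.4945, -0.2843, 0.1572]]
268 [[0.4773, -0.2535, 0.1285], [0.4915, -0.272, 0.1537], [0.4787, -0.2869, 0.131]]
270 [[0.4757, -0.2534, 0.1279], [0.4904, -0.272, 0.1536], [0.4775, -0.2869, 0.1309]]
272 [[0.4745, -0.2534, 0.128], [0.4899, -0.272, 0.1545], [0.4759, -0.287, 0.1304]]
274 [[0.4739, -0.2535, 0.1291], [0.4881, -0.272, 0.1532], [0.4745, -0.2871, 0.1302]]
276 [[0.4715, -0.2532, 0.1272], [0.4873, -0.272, 0.1537], [0.4738, -0.287, 0.1311]]
278 [[0.4705, -0.2533, 0.1277], [0.4863, -0.272, 0.1539], [0.4724, -0.2871, 0.1309]]
280 [[0.4698, -0.2534, 0.1287], [0.4853, -0.272, 0.1539], [0.4703, -0.2872, 0.1294]]
282 [[0.4687, -0.2533, 0.1289], [0.4851, -0.272, 0.1554], [0.4692, -0.2872, 0.1298]]
284 [[0.4677, -0.2534, 0.1293], [0.4827, -0.272, 0.1532], [0.4686, -0.2872, 0.1308]]
286 [[0.4666, -0.2534, 0.1297], [0.482, -0.272, 0.1538], [0.4675, -0.2872, 0.1311]]
288 [[0.465, -0.2533, 0.1292], [0.4813, -0.272, 0.1545], [0.4662, -0.2872, 0.131]]
290 [[0.4631, -0.2531, 0.1283], [0.4796, -0.272, 0.1535], [0.4643, -0.2873, 0.1301]]
292 [[0.4622, -0.2532, 0.129], [0.4789, -0.272, 0.1541], [0.4626, -0.2874, 0.1295]]
294 [[0.461, -0.2532, 0.1291], [0.4777, -0.272, 0.1539], [0.4611, -0.2875, 0.1292]]
296 [[0.4593, -0.2531, 0.1285], [0.4771, -0.272, 0.1546], [0.4591, -0.2876, 0.1281]]
298 [[0.4582, -0.253, 0.1288], [0.4588, -0.272, 0.1297], [0.4585, -0.2876, 0.1292]]
```

View pics/w6_c.png

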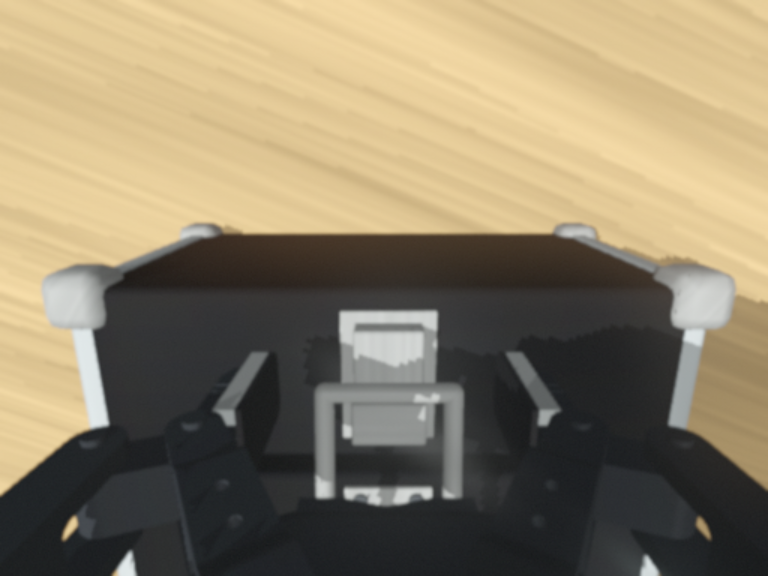

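>>> drive_tool(
  plan=[
    [0.3,[0,0,0],0],
    [0.3,[0,0,0],0],
    [0.3,[0,0,0],0],
    [0.3,[0,0,0],0],
    [0.3,[0.0019,0.0007,-0.002],0],
    [0.3,[0.0019,0.0007,-0.004],0],
    [0.3,[0,0,-0.003],0],
    [0.3,[0,0,0],0],
  ],
  grip_force=90,
)

```text
time: 7.1
ee_pos: [0.5661, -0.0643, 0.1564]
tcp_rot: [180.0, 0.0, 21.8]
wrist_force: [-1.2, -4.3, 4.8]
opening: 0.0415
```

```bash
cat >> h.py <<'E'
def rep(tag,rows,us=(225,258,285)):
    o=monitor.get_obs();print('TCP case',(C@o['ee_pos']).round(4),'F case',(C@o['wrist_force']).round(1),o['time'],o['opening'])
    snap('wrist',tag); im=cv2.imread(f'pics/{tag}.png'); cv2.imwrite(f'pics/{tag}_c.png',cv2.resize(im,(768,576)))
    for v in rows: print(v,[ (C@wpt(tag,u,v)).round(4).tolist() for u in us])
E
python3 - <<'E'
from h import *
rep('w7',range(258,298,3))
E
```

```text
TCP case [ 0.5018 -0.27    0.1564] F case [-2.7 -3.5  4.8] 7.1 0.04152282465866271
258 [[0.502, -0.257, 0.1464], [0.5021, -0.2721, 0.1466], [0.5017, -0.2845, 0.1457]]
261 [[0.5003, -0.2569, 0.1461], [0.5004, -0.2721, 0.1463], [0.5004, -0.2845, 0.1462]]
264 [[0.4995, -0.257, 0.1474], [0.4995, -0.2721, 0.1473], [0.4997, -0.2844, 0.1477]]
267 [[0.498, -0.257, 0.1474], [0.4973, -0.2721, 0.1461], [0.4972, -0.2846, 0.1461]]
270 [[0.486, -0.2549, 0.1293], [0.4917, -0.2721, 0.1391], [0.4866, -0.2862, 0.1302]]
273 [[0.4842, -0.2548, 0.1291], [0.4903, -0.2721, 0.1396], [0.4854, -0.2861, 0.1312]]
276 [[0.4824, -0.2547, 0.1292], [0.4885, -0.2721, 0.1392], [0.4834, -0.2862, 0.1308]]
279 [[0.4805, -0.2547, 0.1288], [0.4875, -0.2721, 0.1403], [0.4818, -0.2862, 0.131]]
282 [[0.4791, -0.2547, 0.1296], [0.4863, -0.2721, 0.1411], [0.4796, -0.2863, 0.1304]]
285 [[0.4768, -0.2545, 0.1288], [0.4906, -0.2721, 0.1505], [0.478, -0.2863, 0.1306]]
288 [[0.475, -0.2545, 0.1288], [0.4909, -0.2721, 0.1533], [0.4902, -0.2842, 0.1523]]
291 [[0.4734, -0.2545, 0.1291], [0.4897, -0.2721, 0.1538], [0.489, -0.2842, 0.1527]]
294 [[0.4718, -0.2545, 0.1295], [0.4879, -0.2721, 0.1534], [0.4881, -0.2842, 0.1537]]
297 [[0.4692, -0.2543, 0.1284], [0.4866, -0.2721, 0.1538], [0.486, -0.2843, 0.1529]]
```

View pics/w7_c.png

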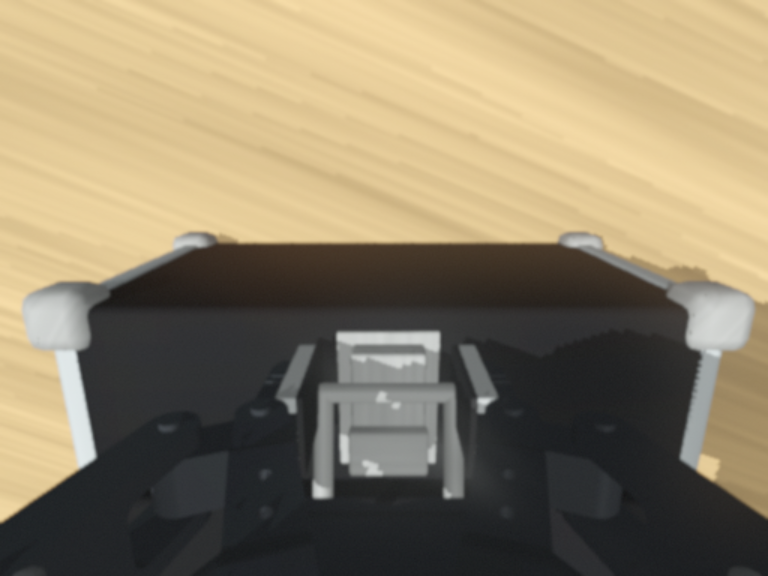

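Bar is below the lip level beyond it (centre ≈ (0.500, 0.1457)), grip held. Down 1 mm more and draw back.

>>> drive_tool(
  plan=[
    [0.3,[0,0,-0.001],0],
    [0.3,[-0.0028,-0.0011,0],0],
    [0.3,[-0.0028,-0.0011,0],0],
    [0.3,[-0.0028,-0.0011,0],0],
    [0.3,[0,0,0],0],
  ],
)

```text
time: 7.78
ee_pos: [0.5583, -0.0674, 0.1557]
tcp_rot: [180.0, -0.1, 21.8]
wrist_force: [3.6, -3.5, 3.2]
opening: 0.0413
```

```bash
python3 - <<'E'
from h import *
rep('w8',range(252,288,3))
snap('scene','s8');crop('s8',190,130,130,120,5)
E
```

```text
TCP case [ 0.4934 -0.27    0.1557] F case [ 2.  -4.5  3.2] 7.775 0.041297349286023334
252 [[0.4882, -0.2552, 0.1289], [0.4937, -0.2721, 0.1399], [0.4887, -0.2859, 0.1299]]
255 [[0.4944, -0.2569, 0.1443], [0.4939, -0.2721, 0.1434], [0.4941, -0.2846, 0.1437]]
258 [[0.4937, -0.257, 0.1459], [0.4928, -0.2721, 0.1442], [0.4937, -0.2844, 0.1459]]
261 [[0.4922, -0.257, 0.1459], [0.4923, -0.2721, 0.1462], [0.4921, -0.2844, 0.1457]]
264 [[0.4908, -0.2569, 0.1461], [0.4913, -0.2721, 0.1471], [0.491, -0.2844, 0.1465]]
267 [[0.4894, -0.2569, 0.1463], [0.4892, -0.2721, 0.1461], [0.4891, -0.2845, 0.1458]]
270 [[0.4775, -0.2548, 0.1284], [0.4913, -0.2721, 0.1524], [0.4902, -0.2841, 0.1504]]
273 [[0.4763, -0.2549, 0.1293], [0.4903, -0.2721, 0.1532], [0.4908, -0.2838, 0.154]]
276 [[0.4741, -0.2547, 0.1285], [0.4887, -0.2721, 0.1529], [0.4889, -0.2839, 0.1534]]
279 [[0.4724, -0.2547, 0.1286], [0.4877, -0.2721, 0.1538], [0.4875, -0.2839, 0.1535]]
282 [[0.4709, -0.2547, 0.1291], [0.4863, -0.2721, 0.154], [0.486, -0.2839, 0.1534]]
285 [[0.4691, -0.2547, 0.1292], [0.4845, -0.2721, 0.1535], [0.4849, -0.2839, 0.1541]]
```

View pics/s8_c.png

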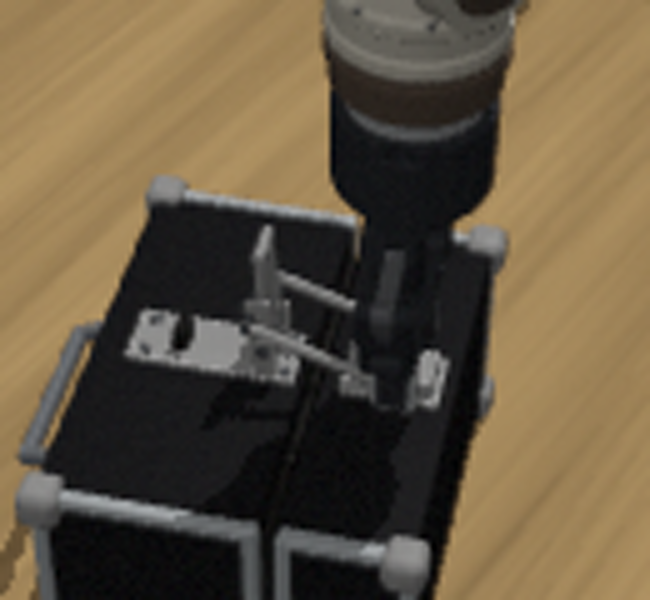

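>>> drive_tool(
  plan=[
    [0.3,[-0.0014,-0.0006,0],0],
    [0.3,[-0.0014,-0.0006,0],0],
    [0.3,[0,0,0],0],
  ],
)

```text
time: 8.25
ee_pos: [0.5552, -0.0687, 0.1554]
tcp_rot: [180.0, -0.0, 21.8]
wrist_force: [4.0, -3.4, 1.8]
opening: 0.0418
```

>>> drive_tool(
  plan=[
    [0.3,[-0.0014,-0.0006,0],0],
    [0.3,[0,0,0],0],
  ],
)

```text
time: 8.5
ee_pos: [0.5542, -0.0691, 0.1554]
tcp_rot: [180.0, -0.1, 21.8]
wrist_force: [5.8, -2.7, 2.6]
opening: 0.0418
```

>>> drive_tool(
  plan=[
    [0.3,[-0.0009,-0.0004,0],0],
    [0.3,[0,0,0],0],
  ],
)

```text
time: 8.75
ee_pos: [0.5539, -0.0693, 0.1555]
tcp_rot: [180.0, -0.2, 21.8]
wrist_force: [9.1, 0.4, 1.1]
opening: 0.0413
```

>>> drive_tool(
  plan=[
    [0.3,[-0.0009,-0.0004,0],0],
    [0.3,[0,0,0],0],
  ],
)

```text
time: 9.0
ee_pos: [0.5536, -0.0694, 0.1556]
tcp_rot: [180.0, -0.2, 21.8]
wrist_force: [11.9, 0.9, 0.2]
opening: 0.0416
```

>>> drive_tool(
  plan=[
    [0.3,[-0.0012,-0.0005,0],0],
    [0.3,[0,0,0],0],
  ],
)

```text
time: 9.25
ee_pos: [0.5531, -0.0696, 0.1557]
tcp_rot: [180.0, -0.3, 21.8]
wrist_force: [16.9, 2.0, -0.5]
opening: 0.0414
```

```bash
python3 - <<'E'
from h import *
rep('w9',range(250,286,3))
E
```

```text
TCP case [ 0.4877 -0.27    0.1557] F case [16.5 -4.4 -0.5] 9.25 0.041399227553664326
250 [[0.4846, -0.2554, 0.1306], [0.4892, -0.2721, 0.14], [0.4844, -0.2858, 0.1301]]
253 [[0.4812, -0.255, 0.1272], [0.4873, -0.2721, 0.1393], [0.4844, -0.2856, 0.1334]]
256 [[0.488, -0.2568, 0.1439], [0.4885, -0.2721, 0.1448], [0.4884, -0.2845, 0.1445]]
259 [[0.4872, -0.2569, 0.1452], [0.4894, -0.2721, 0.1493], [0.4872, -0.2845, 0.1452]]
262 [[0.4865, -0.2571, 0.1467], [0.4896, -0.2721, 0.1525], [0.4896, -0.2838, 0.1525]]
265 [[0.4843, -0.2569, 0.1455], [0.489, -0.2721, 0.1541], [0.4893, -0.2837, 0.1546]]
268 [[0.4733, -0.2549, 0.1285], [0.4876, -0.2721, 0.1542], [0.4876, -0.2838, 0.154]]
271 [[0.4716, -0.2549, 0.1287], [0.4862, -0.2721, 0.1542], [0.4858, -0.2838, 0.1535]]
274 [[0.4699, -0.2548, 0.1287], [0.4848, -0.2721, 0.1543], [0.4848, -0.2838, 0.1542]]
277 [[0.4684, -0.2549, 0.1292], [0.4831, -0.2721, 0.1539], [0.4831, -0.2839, 0.1539]]
280 [[0.4661, -0.2547, 0.1283], [0.4814, -0.2721, 0.1535], [0.4819, -0.2839, 0.1543]]
283 [[0.4649, -0.2548, 0.1292], [0.4801, -0.2721, 0.1537], [0.4805, -0.2839, 0.1544]]
```

View pics/w9_c.png

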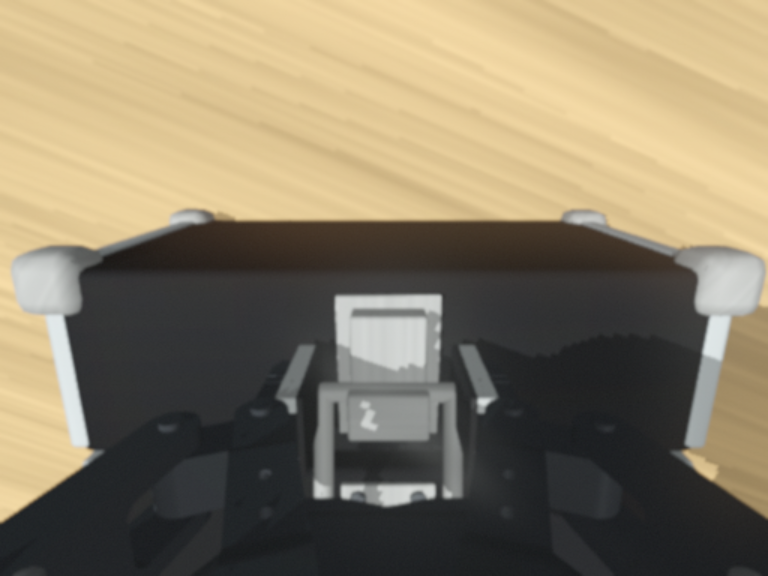

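The lip now covers the bar and the force rises to ~16.5 N: hooked. Hold the tug steady for about 1 s.

>>> drive_tool(
  plan=[
    [0.3,[0,0,0],0],
    [0.3,[0,0,0],0],
    [0.3,[0,0,0],0],
    [0.3,[0,0,0],0],
    [0.3,[0,0,0],0],
    [0.3,[0,0,0],0],
    [0.3,[0,0,0],0],
    [0.3,[0,0,0],0],
  ],
)

```text
time: 10.3
ee_pos: [0.5531, -0.0696, 0.1557]
tcp_rot: [180.0, -0.3, 21.8]
wrist_force: [16.1, 2.8, -1.1]
opening: 0.0417
```

Held steady at ~16 N. Relax, release, lift off.

>>> drive_tool(
  plan=[
    [0.3,[0.0009,0.0004,0],0],
    [0.3,[0.0014,0.0006,0],0],
    [0.3,[0,0,0],0],
    [0.8,[0,0,0],0],
    [0.8,[0,0,0],0],
    [0.8,[0,0,0],0],
    [0.8,[0,0,0.02],0],
    [0.8,[0,0,0.03],0],
    [0.8,[0,0,0.04],0],
    [0.8,[0,0,0],0],
  ],
)

```text
time: 11.55
ee_pos: [0.5537, -0.0696, 0.2484]
tcp_rot: [179.9, -0.2, 21.8]
wrist_force: [-0.0, -1.2, -1.0]
opening: 0.0686
```

```bash
python3 - <<'E'
from h import *
rep('w10',range(180,240,12))
snap('scene','s10');crop('s10',190,130,130,120,5)
E
```

```text
TCP case [ 0.4883 -0.2703  0.2484] F case [-0.5 -1.1 -1. ] 11.55 0.06859211480301523
180 [[0.4989, -0.2468, 0.1289], [0.5015, -0.2727, 0.1395], [0.4989, -0.2939, 0.1289]]
192 [[0.4892, -0.2465, 0.1289], [0.4924, -0.2727, 0.1403], [0.489, -0.2942, 0.1284]]
204 [[0.4789, -0.2461, 0.128], [0.4873, -0.2726, 0.1541], [0.485, -0.2927, 0.147]]
216 [[0.4691, -0.246, 0.1293], [0.4781, -0.2726, 0.1539], [0.4763, -0.2927, 0.149]]
228 [[0.4587, -0.2457, 0.1294], [0.4586, -0.2727, 0.1291], [0.4684, -0.2925, 0.1531]]
```

View pics/w10_c.png

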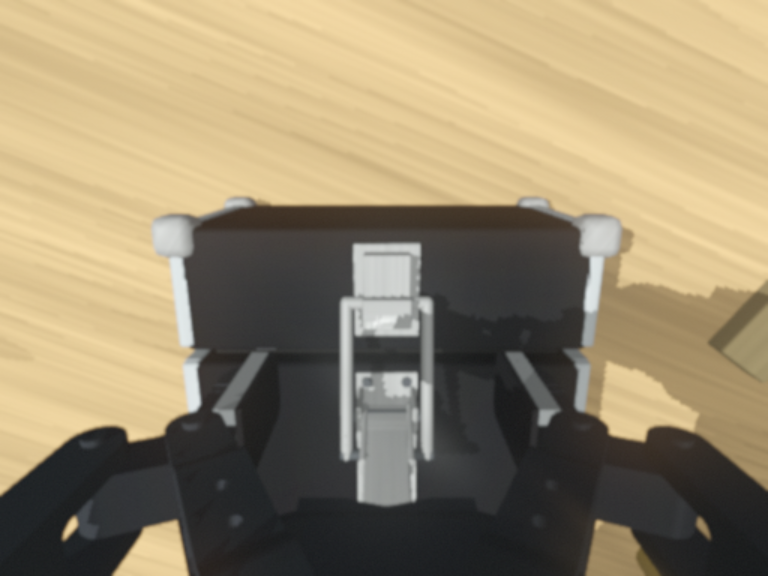

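View pics/s10_c.png

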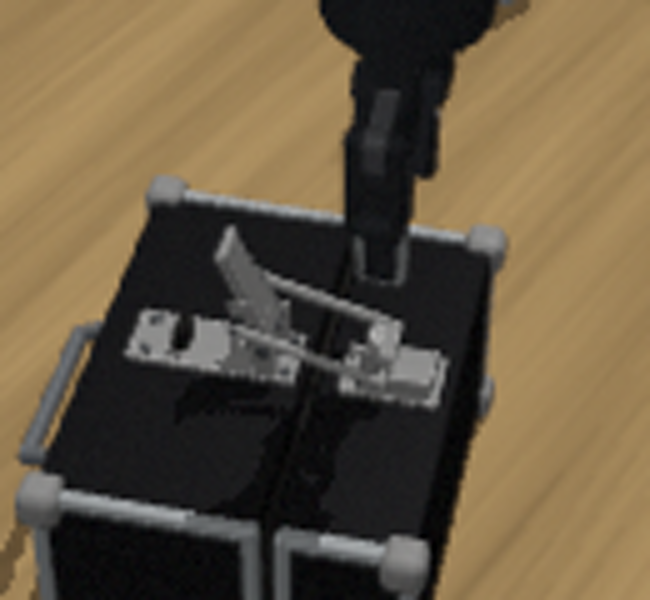

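Loop is hooked (bar under the lip at ~(387,315)), lever at ~1.95 rad. Close the fingers and come to the +x side of the lever.

>>> drive_tool(
  plan=[
    [0,[-0.0149,-0.0059,0],0],
    [0,[-0.0149,-0.0059,0],0],
    [0,[-0.0149,-0.0059,0],0],
    [0,[0,0,0],0],
    [0,[0,0,0],0],
    [0,[0,0,-0.016],0],
    [0,[0,0,-0.016],0],
    [0,[0,0,0],0],
  ],
  grip_force=40,
)

```text
time: 12.65
ee_pos: [0.5075, -0.087, 0.211]
tcp_rot: [-179.9, 0.2, 21.8]
wrist_force: [0.6, -0.2, 0.7]
opening: -0.0002
```

```bash
python3 - <<'E'
from h import *
rep('w11',[])
snap('scene','s11');crop('s11',190,130,130,120,5)
M=eyes.camera_params('wrist')['mount'];c=eyes.camera_params('wrist');d=np.load('pics/w11.npz')['d']
v,u=np.mgrid[0:384,0:512]
P=np.stack([(u-c['cx'])/c['fx']*d,(v-c['cy'])/c['fy']*d,d],-1)@M[:3,:3].T+M[:3,3]
m=(d>0)&(P[...,2]<.028)&(P[...,2]>.012)&(abs(P[...,1])<.03);q=P[m];print(len(q),q.min(0),q.max(0))
E
```

```text
TCP case [ 0.4389 -0.2693  0.211 ] F case [ 0.5 -0.4  0.7] 12.65 -0.00019896477378291607
294 [-0.03134547 -0.01120535  0.01200243] [0.01163367 0.01453913 0.0209629 ]
```

View pics/s11_c.png

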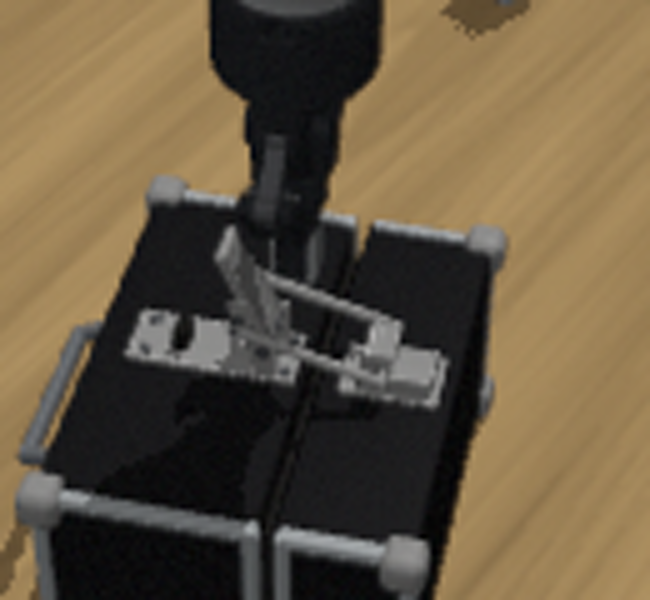

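View pics/w11_c.png

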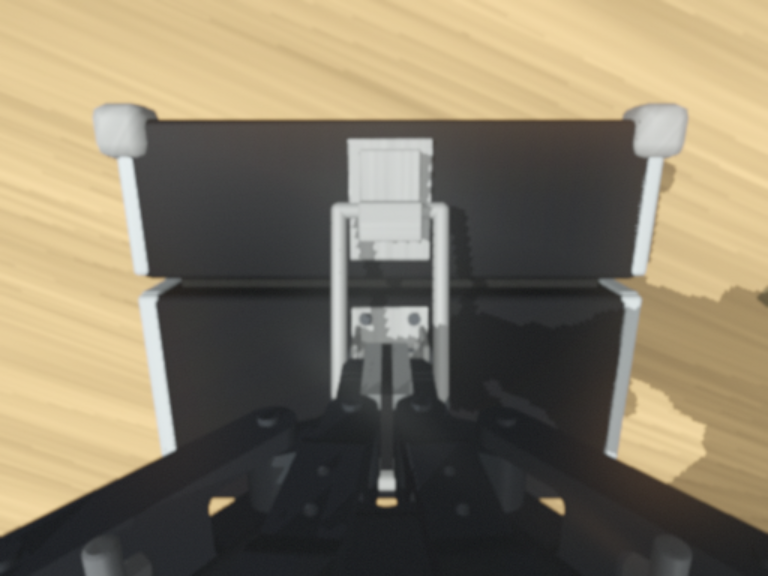

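>>> drive_tool(
  plan=[
    [0,[-0.0061,-0.0024,0.0023],0],
    [0,[-0.0061,-0.0025,0.0023],0],
    [0,[-0.0039,-0.0016,-0.0016],0],
    [0,[-0.0039,-0.0015,-0.0017],0],
    [0,[0,0,0],0],
  ],
)

```text
time: 13.38
ee_pos: [0.4881, -0.0954, 0.2149]
tcp_rot: [180.0, -0.0, 21.8]
wrist_force: [0.7, -0.7, 1.6]
opening: -0.0001
```

>>> drive_tool(
  plan=[
    [0,[-0.0036,-0.0014,-0.0023],0],
    [0,[-0.0036,-0.0014,-0.0024],0],
    [0,[0,0,0],0],
  ],
)

```text
time: 13.75
ee_pos: [0.4812, -0.0982, 0.2104]
tcp_rot: [180.0, -0.1, 21.8]
wrist_force: [1.1, -0.1, 4.7]
opening: 0.0003
```

>>> drive_tool(
  plan=[
    [0,[-0.0032,-0.0013,-0.0035],0],
    [0,[-0.0032,-0.0013,-0.0045],0],
    [0,[0,0,0],0],
  ],
)

```text
time: 14.12
ee_pos: [0.4746, -0.1009, 0.2023]
tcp_rot: [180.0, -0.0, 21.8]
wrist_force: [0.4, -1.2, 3.2]
opening: 0.0
```

>>> drive_tool(
  plan=[
    [0,[-0.0024,-0.001,-0.0037],0],
    [0,[-0.0024,-0.0009,-0.0037],0],
    [0,[0,0,0],0],
  ],
)

```text
time: 14.5
ee_pos: [0.4695, -0.1028, 0.1944]
tcp_rot: [180.0, 0.0, 21.8]
wrist_force: [-0.2, -0.7, 1.9]
opening: 0.0001
```

```bash
python3 - <<'E'
from h import *
rep('w12',[])
snap('scene','s12');crop('s12',190,130,130,120,5)
E
```

```text
TCP case [ 0.3978 -0.2698  0.1944] F case [-0.4 -0.5  1.9] 14.5 7.529169102381606e-05
```

View pics/s12_c.png

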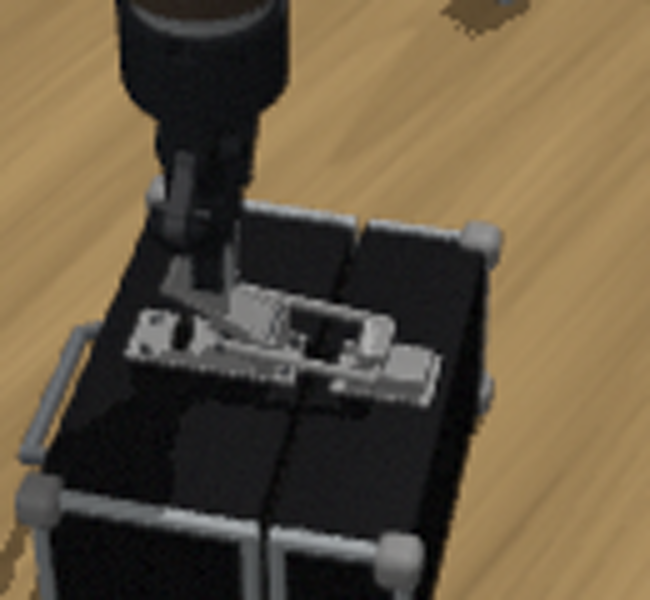

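View pics/w12_c.png

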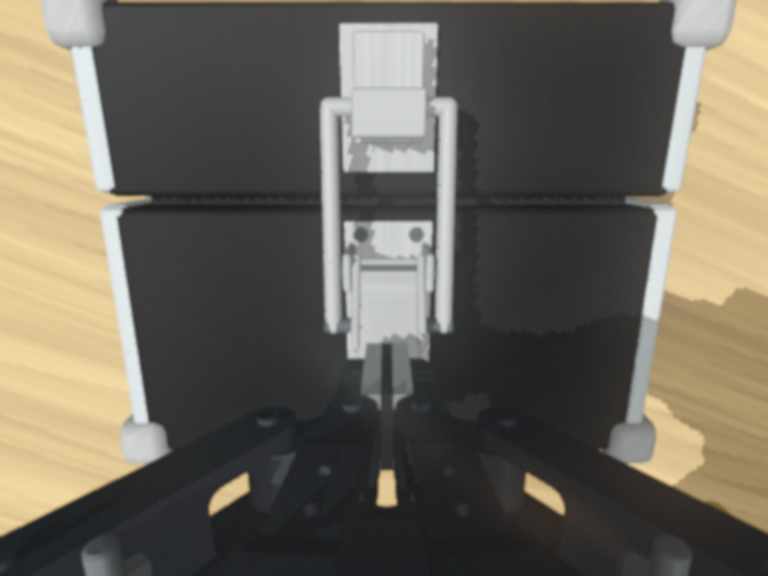

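Still hooked, seam is closing. Continue over centre.

>>> drive_tool(
  plan=[
    [0,[-0.0017,-0.0006,-0.0041],0],
    [0,[-0.0017,-0.0007,-0.0041],0],
    [0,[0,0,0],0],
  ],
)

```text
time: 14.98
ee_pos: [0.4659, -0.1038, 0.1855]
tcp_rot: [-180.0, 0.1, 21.8]
wrist_force: [0.2, 0.7, -0.5]
opening: 0.0003
```

>>> drive_tool(
  plan=[
    [0,[-0.0008,-0.0003,-0.0035],0],
    [0,[-0.0008,-0.0003,-0.0035],0],
    [0,[0,0,0],0],
  ],
)

```text
time: 15.35
ee_pos: [0.4646, -0.1045, 0.1789]
tcp_rot: [-180.0, 0.0, 21.8]
wrist_force: [0.2, 0.1, 0.3]
opening: -0.0001
```

>>> drive_tool(
  plan=[
    [0,[0,0,0.006],0],
    [0,[-0.0093,-0.0037,0],0],
    [0,[0,0,0],0],
  ],
)

```text
time: 15.72
ee_pos: [0.455, -0.1084, 0.1856]
tcp_rot: [180.0, -0.0, 21.7]
wrist_force: [-0.5, 1.1, 0.8]
opening: -0.0004
```

```bash
python3 - <<'E'
from h import *
rep('w13',range(150,230,6),(258,))
snap('scene','s13');crop('s13',190,130,130,120,5)
E
```

```text
TCP case [ 0.3822 -0.2697  0.1856] F case [-0.1  1.2  0.8] 15.725 -0.00040245135891624244
150 [[0.4285, -0.2718, 0.1521]]
156 [[0.4254, -0.2718, 0.1513]]
162 [[0.4225, -0.2718, 0.1521]]
168 [[0.4195, -0.2718, 0.1521]]
174 [[0.4165, -0.2718, 0.1523]]
180 [[0.4132, -0.2718, 0.1515]]
186 [[0.4097, -0.2718, 0.15]]
192 [[0.4065, -0.2718, 0.1502]]
198 [[0.4035, -0.2718, 0.1508]]
204 [[0.4005, -0.2718, 0.1516]]
210 [[0.3969, -0.2718, 0.1506]]
216 [[0.3935, -0.2718, 0.1503]]
222 [[0.3904, -0.2718, 0.1512]]
228 [[0.393, -0.2718, 0.1657]]
```

View pics/s13_c.png

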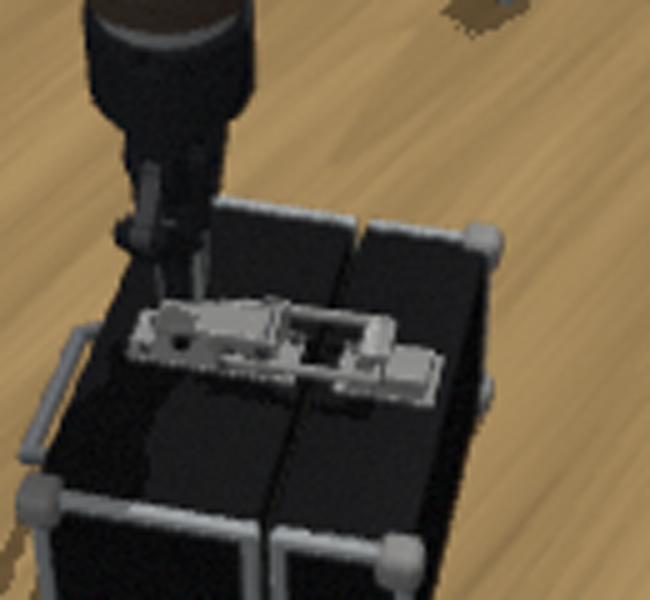

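The lever snapped flat (top at ≈0.151 level). Lower onto it over the bumper.

>>> drive_tool(
  plan=[
    [0,[0,0,-0.006],0],
    [0,[0,0,-0.004],0],
    [0,[0,0,0],0],
  ],
)

```text
time: 16.2
ee_pos: [0.4553, -0.1081, 0.1746]
tcp_rot: [-180.0, 0.0, 21.8]
wrist_force: [-0.9, -0.6, 0.7]
opening: -0.0
```

>>> drive_tool(
  plan=[
    [0,[0,0,-0.002],0],
    [0,[0,0,0],0],
  ],
)

```text
time: 16.45
ee_pos: [0.4555, -0.1082, 0.1732]
tcp_rot: [-180.0, 0.0, 21.8]
wrist_force: [-0.3, 0.2, 0.2]
opening: 0.0002
```

>>> drive_tool(
  plan=[
    [0,[0,0,-0.001],0],
    [0,[0,0,0],0],
  ],
)

```text
time: 16.7
ee_pos: [0.4556, -0.1082, 0.1729]
tcp_rot: [180.0, -0.0, 21.8]
wrist_force: [-1.4, 0.6, 5.2]
opening: -0.0001
```

>>> drive_tool(
  plan=[
    [0,[0,0,-0.001],0],
    [0,[0,0,0],0],
  ],
)

```text
time: 16.95
ee_pos: [0.4556, -0.1082, 0.1727]
tcp_rot: [179.9, -0.1, 21.8]
wrist_force: [-3.6, 1.2, 10.9]
opening: 0.0002
```

>>> drive_tool(
  plan=[
    [0,[0,0,-0.001],0],
    [0,[0,0,0],0],
  ],
)

```text
time: 17.2
ee_pos: [0.4556, -0.1082, 0.1726]
tcp_rot: [179.9, -0.1, 21.8]
wrist_force: [-6.9, 1.7, 18.9]
opening: -0.0001
```

>>> drive_tool(
  plan=[
    [0,[0,0,0],0],
    [0,[0,0,0],0],
  ],
)

```text
time: 17.45
ee_pos: [0.4556, -0.1082, 0.1726]
tcp_rot: [179.9, -0.1, 21.8]
wrist_force: [-6.5, 1.4, 18.0]
opening: 0.0003
```

>>> drive_tool(
  plan=[
    [0,[0,0,0],0],
    [0,[0,0,0],0],
    [0,[0,0,0],0],
  ],
)

```text
time: 17.82
ee_pos: [0.4556, -0.1082, 0.1726]
tcp_rot: [179.9, -0.1, 21.8]
wrist_force: [-6.5, 0.5, 18.0]
opening: -0.0004
```

>>> drive_tool(
  plan=[
    [0,[0,0,-0.0003],0],
    [0,[0,0,0],0],
    [0,[0,0,0],0],
    [0,[0,0,0],0],
    [0,[0,0,0],0],
  ],
)

```text
time: 18.45
ee_pos: [0.4556, -0.1082, 0.1726]
tcp_rot: [179.9, -0.1, 21.8]
wrist_force: [-6.9, 0.9, 20.5]
opening: 0.0
```

>>> drive_tool(
  plan=[
    [0,[0,0,0.004],0],
    [0,[0,0,0.02],0],
    [0,[0,0,0.04],0],
    [0,[0,0,0.05],0],
    [0,[0,0,0.05],0],
    [0,[0,0,0],0],
    [0,[0,0,0],0],
  ],
)

```text
time: 19.32
ee_pos: [0.4556, -0.1082, 0.3333]
tcp_rot: [-180.0, 0.0, 21.8]
wrist_force: [-0.1, -0.1, -0.4]
opening: 0.0002
```

```bash
python3 - <<'E'
from h import *
rep('w14',range(40,200,8),(258,))
snap('scene','s14');crop('s14',190,130,130,120,5)
E
```

```text
TCP case [ 0.3829 -0.2697  0.3333] F case [-0.1 -0.  -0.4] 19.325 0.00024683677180798065
40 [[0.5065, -0.2718, 0.1405]]
48 [[0.4999, -0.2718, 0.1397]]
56 [[0.4929, -0.2718, 0.141]]
64 [[0.4846, -0.2718, 0.1542]]
72 [[0.4778, -0.2718, 0.1551]]
80 [[0.4721, -0.2718, 0.1395]]
88 [[0.4652, -0.2718, 0.1321]]
96 [[0.4579, -0.2718, 0.1278]]
104 [[0.4501, -0.2719, 0.1144]]
112 [[0.4424, -0.2719, 0.128]]
120 [[0.4347, -0.2719, 0.131]]
128 [[0.4284, -0.2719, 0.1515]]
136 [[0.421, -0.2719, 0.1524]]
144 [[0.4133, -0.2719, 0.1515]]
152 [[0.4514, -0.2717, 0.4527]]
160 [[0.3976, -0.2719, 0.1504]]
168 [[0.3898, -0.2719, 0.151]]
176 [[0.3811, -0.2719, 0.1483]]
184 [[0.3729, -0.2719, 0.1483]]
192 [[0.3595, -0.2719, 0.1308]]
```

View pics/s14_c.png

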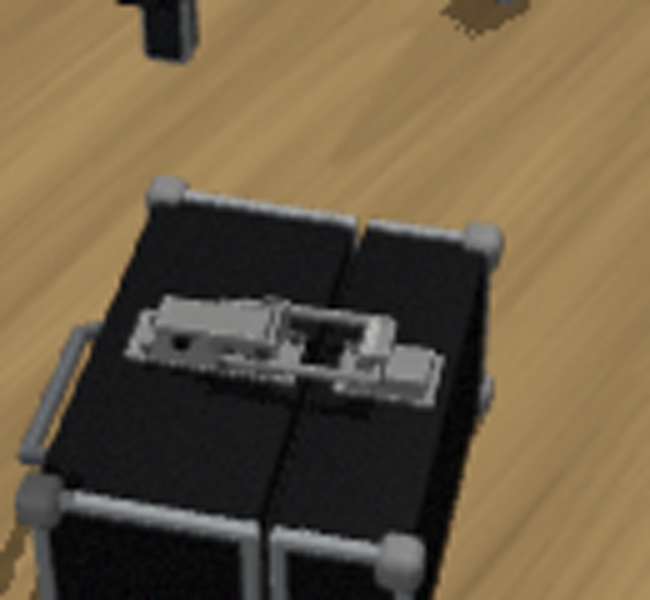

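View pics/w14_c.png

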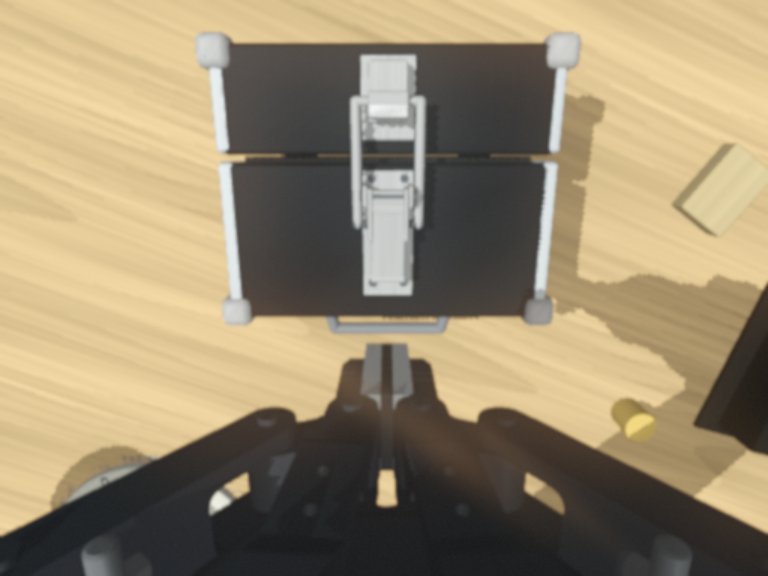

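The lever lies flat, the loop is under the lip and the robot is clear of everything. Handing in.

```bash
python3 -c "
from workcell import job
print(job.job_done())"
```

```text
the job is handed in; nothing more can be done
None
```

The draw latch is fastened and I handed the job in at about 19.4 s; no verdict came back.

- **Hooking:** I gripped the loop, laid it over the keeper and drew it back under the lip. The bar slipped about 8 mm up in the pads on the way down, so I let go once and regripped it harder, at 90 N. The tug on the loop held steady at about 16 N for a second. That is the wrist reading, which includes a few N of hinge drag and grip preload, so the pull on the keeper itself may be nearer 13–14 N.
- **Closing:** The lever swung over with readings of 2–5 N, taken while paused; the task gave 5–11 N at its stiffest. It snapped flat by itself. I pressed it over the rubber stop for about a second at 18–20.5 N, with about 7 N sideways along with it.
- **Last checks:** The final pictures show the lever flat at the height expected for closed, the bar under the lip and the seam drawn together. The lip edge moved roughly 2–3 mm, which agrees with a latched lid. I could not read the lid or lever joint angles directly. With the arm lifted clear, the wrist force is about zero. I touched none of the other things on the table.

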